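Set up a sample cup on the balance and hold the pipette over it

TASK

Set the white sample cup down inside the blue holder cup standing on the balance, so that it is fully nested, and leave the holder on the pan. Then take the red-button pipette out of its stand, carry it over the tube rack and the bottles without disturbing anything, and finish still holding it upright and still, with its tip centred about a centimetre above the mouth of the white cup. The pipette must never touch the cups or the balance, since any touch spoils the weighing; do not put it down or let go of it.

Things in the scene. Friction and masses are not known exactly. Their poses are not given: they have to be found in the camera images.
- cup: white open sample cup, loose, 20 g: 60 mm high, foot 36 mm across, tapering out to 51 mm at height 40 mm, then to an upright collar 58 mm across from height 50 mm to the rim; wall 2 mm, floor 3 mm thick. Origin: centre of its underside; z is its axis, up. It starts upright on the bench. Best gripped across the collar
- cup_rim (a point): centre of the white cup's mouth, 60 mm above its origin, at rim height; z up along the cup's axis
- holder: blue holder cup, loose, 220 g, of the same outer shape and wall as the white cup but with a weighted floor 20 mm thick. Origin: centre of its underside; it stands upright somewhere near the middle of the balance pan. A nested white cup rests on its inner floor, so its origin is 20 mm above the holder's and its top 20 mm stand out of the holder, with 1 to 2 mm of play all round
- holder_rim (a point): centre of the blue holder's mouth, 60 mm above its origin (inside diameter 54 mm at the rim)
- balance: compact white balance, fixed to the bench: 165 mm deep, 130 mm wide, body 34 mm high with a grey display strip 39 mm high at its -x end, and a round steel pan 104 mm across whose rigid top is at height 45 mm. Origin: on the bench under the pan's centre; the housing reaches 100 mm from it towards -x (display end), 65 mm towards +x and 65 mm each way along y
- pan (a point): centre of the top face of the balance's steel pan, 45 mm above the bench
- stand: two-place acrylic pipette stand, fixed to the bench: base 90 x 150 mm, grey top plate 60 mm (x) by 140 mm (y), its top at height 90 mm, with two 19 mm holes at y = +35 mm and y = -35 mm. Origin: centre of its underside on the bench; z up
- pipette: short pipette, red button and ring, loose, 45 g, 150 mm long, upright in either hole of the stand. From the tip up: yellow tip to 44 mm, nozzle 14 mm across to 78 mm, round white body 26 mm across from 78 to 128 mm (its lower shoulder hangs on the stand's plate; grip it here from above), thin rod, red button 17 mm across at 140-150 mm. Origin: the end of the tip; z points from tip to button
- pipette_tip (a point): the lower end of the red-button pipette's tip (same point as its origin), 12 mm above the bench at the start. The pipette must rise at least 80 mm straight up to leave the hole (2 mm of play round the nozzle); fingers closing along the stand's x clear the other pipette best
- pipette_b: the same kind of pipette with a green button, in the stand's other hole; leave alone. Origin: end of its tip
- rack: clear test-tube rack with twelve capped tubes, loose, 0.8 kg: 240 mm (x) by 76 mm (y), tube caps up to 110 mm high; stands across the middle of the bench. Origin: centre of its underside
- amber: amber glass reagent bottle with black cap, 44 mm across, 82 mm high, loose. Origin: centre of its underside
- white_bottle: white plastic bottle with green label, 66 mm across, 150 mm high, loose, beyond the rack. Origin: centre of its underside
- vial_red: small white vial with red cap, 28 mm across, 50 mm high, loose, beside the near end of the rack. Origin: centre of its underside
- vial_yellow: the same vial with yellow cap, at the other side of the rack. Origin: centre of its underside
Mind the look-alikes: they are no part of the job. Leave any yellow look-alike of the holder alone. Leave any purple look-alike of the pipette alone.

How it is judged:
By the outcome, as a careful person would: the job done as asked, in the order asked, and still so for the second after the job is handed in, while the arm keeps its last pose, push and grip.
It also fails if it takes over 61 s, if anything falls off the work surface, if the arm or the gripper's body presses on something with over 40 N, if the wrist force passes 120 N, or if a joint passes its speed limit or range.

ROBOT

A 7-joint arm with a two-finger parallel gripper is mounted at the origin on the work surface. World frame = base frame: x ahead of the robot, y to its left, z up, the work surface at z = 0. Lengths are in m, angles in rad, forces in N, time in s.
With the tool pointing down it reaches from about 0.4 to 0.875 m from the base axis. Payload 19.3 kg.
Tool frame: the origin (TCP) lies midway between the tips of the shut fingers; the grasp point (between the pads) lies 19 mm behind it; z points along the fingers, y is the line along which they close (so a half turn about z gives the same grasp; the last joint's range is limited). The gripper opens to 85 mm and grips with 20 to 120 N. Pads are 22 mm wide; open, the fingers measure 114 mm over their backs; the gripper's body (76 mm by 85 mm) begins 54 mm behind the grasp point. The pads swing forward as they close: fully open they stand 13 mm farther back than shut.
Start: joints at [-1.178, 0.521, -0.036, 1.599, 0.021, 1.021, -0.113], TCP at [0.279, 0.559, 0.231] pointing down, gripper open.
Joint ranges: [-2.91, 2.91], [-0.3, 2.13], [-1.5, 1.42], [0.17, 2.43], [-1.26, 4.41], [0.16, 1.93], [-2.52, 2.52]. Speed limits (rad/s): [1.89, 1.89, 2.39, 2.39, 3.01, 3.01, 3.01].

INTERFACE

Orientations are given as [roll, pitch, yaw] about the fixed x, y, z axes, in that order (R = Rz(yaw) Ry(pitch) Rx(roll)).
In Python, from workcell import * gives the robot as it stands. The module is installed in compiled form; this text tells all that it offers.
- The arm moves only by the tool play_rows, never from a script. Its argument "deltas" is a list of rows, each a list of 7 numbers: the shift along the tool's x, y, z in units of 500 mm (1.0 is 500 mm), then the turn, a rotation vector about the tool's x, y, z in units of 120 degrees (1.0 is 120 degrees), then the closure, from 0 (fully open) to 1 (shut). A call has 1 to 10 rows; each row is the pose to reach, as a shift and turn from the pose commanded when the call began, along the tool's axes at that moment; what a row does not reach only later rows make up. A row lasts 1/10 s, in which the tool goes at most 50 mm and 8.59 degrees, less where a joint would pass 70% of its speed; a pose out of reach is approached as far as the arm can. A call with a number of a shift or a turn outside -1 to 1 is refused whole. A call with a gripper value outside its range is refused whole. The fingers move at their own pace and stop on an object; "newtons" is the grip in N (left out, the last holds). Time passes only in rows, so rows that repeat a pose let the fingers close. It gives the time, the measured TCP pose, the force, the opening and the grip force at its end, in the units of the state.
- observe(): the state, without advancing time (a new reading comes with each control period).
- grab_frame(name): name is "scene" or "top" or "wrist"; returns the picture (480x640x3 uint8, red, green, blue); there is no depth.
- get_calibration(name): a dict with "fovy" (degrees; the focal length in pixels is half the picture's height over the tangent of half this angle, whatever the lens; pixels are square), "cx", "cy" (the principal point, pixels), "xyz" and "rotation" of the camera in the world. Camera axes: x right, y down, z forward; pixel columns grow to the right and rows downward; lengths in m; the calibration is good to about 2 mm. A picture is of the moment at which its call begins: read the wrist's pose just before it. get_calibration takes no time and is no camera call; for the wrist camera it gives the pose at the moment of the call.
- job_done(): hands the job in; it is judged then, once.
The state is a dict: "clock": time; "qpos": joint angles; "qd": joint speeds; "joint_efforts": joint torques, N m; "position": TCP position; "tool_rot": TCP orientation; "force": force on the tool from outside, world axes, zero at the start; "moment": the same for the moment, N m; "grip_width": finger opening in m; "finger_force": force on a finger pad.
Only numpy, scipy, OpenCV 4.12 (cv2) and the standard library are available. Lean on these libraries where they do the work, as an engineer would, in place of code of your own. Each camera call takes 0.05 s, during which the arm holds its last target. There are 200 camera calls.

## Working session

There is one attempt and no reset: what is moved stays moved. The work goes in short steps, Python scripts to look and compute and a tool call to move; the robot and the scene stay as the last step left them, time stands still between calls to the robot, and variables do not carry over. Pictures are saved under pics/ and viewed, at most 10 in all, crops included, and the job is handed in when it is done.

Besides the shell and the picture viewer there is one more tool, called after "Emit:" as name(argument=value, ...) on one line, values as JSON. play_rows: Moves the arm, as the interface text tells. Its arguments: {"type":"object","properties":{"deltas":{"type":"array"},"newtons":{"type":"number"}},"required":["deltas"]}

```bash
mkdir -p pics
python3 - <<'E'
from workcell import *
import cv2,numpy as np
o=observe();print(o)
for n in("top","scene"):
    im=grab_frame(n);cv2.imwrite(f"pics/{n}0.png",im[:,:,::-1]);print(n,get_calibration(n))
print(get_calibration("wrist"))
E
```

```text
{'clock': 0.0, 'qpos': array([-1.17822283,  0.52199427, -0.03629535,  1.59996505,  0.02119974,
        1.02108277, -0.1128122 ]), 'qd': array([6.42214927e-04, 6.35875597e-04, 1.65462232e-03, 9.94132648e-04,
       9.79163734e-04, 2.55087376e-05, 1.67757434e-03]), 'joint_efforts': array([ 6.77204844e-04, -9.27104974e+01,  1.98045239e+00, -3.69926727e+01,
        1.79423840e-02,  8.29517405e-03,  4.94807352e-05]), 'position': array([0.27892925, 0.55896062, 0.23075377]), 'tool_rot': array([-3.14053187e+00,  9.00537650e-05,  2.67876833e+00]), 'force': array([-0.64440556,  0.30153022, -0.01928123]), 'moment': array([-0.03367162,  0.0111101 , -0.03935234]), 'finger_force': 0.0, 'grip_width': 0.08548527674067938}
top {'fovy': 46.92737214824659, 'cx': 321.4932370216283, 'cy': 246.7506904045019, 'xyz': array([ 0.46761784, -0.03318805,  1.2848894 ]), 'rotation': array([-3.04786655,  0.00458409, -1.57764344])}
scene {'fovy': 50.650707915163146, 'cx': 320.2416411141968, 'cy': 231.24974925851862, 'xyz': array([1.25778326, 0.38197942, 0.6225181 ]), 'rotation': array([-2.15144344,  0.00504177,  2.10213641])}
{'fovy': 64.4792878478953, 'cx': 310.56368648218006, 'cy': 235.27504212039258, 'xyz': array([0.21096997, 0.59374639, 0.37378544]), 'rotation': array([2.84106095e+00, 1.46599306e-03, 1.10777882e+00])}
```

View pics/top0.png

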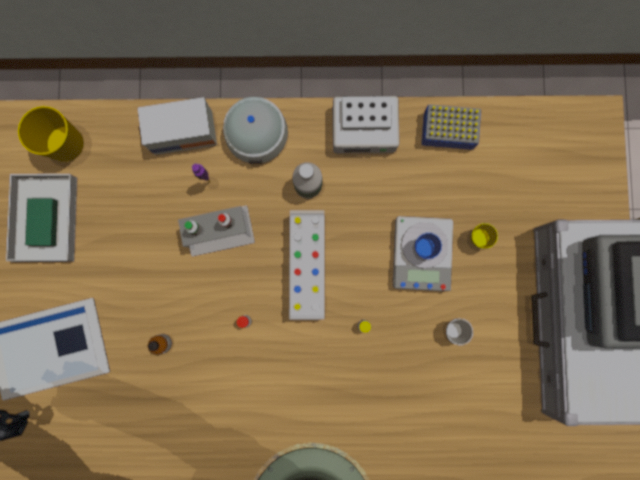

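View pics/scene0.png

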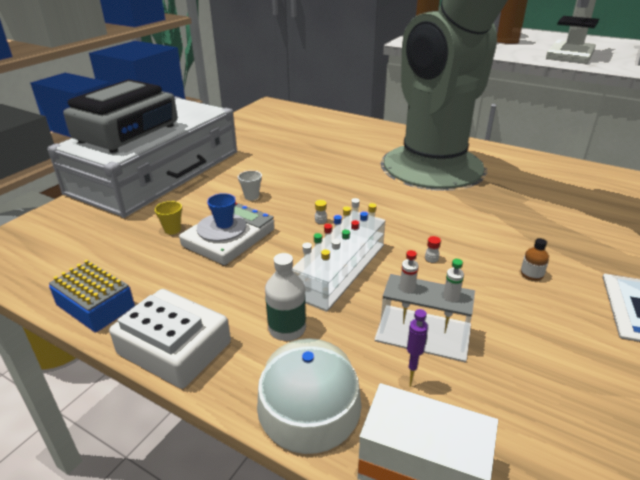

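The top view shows the cup rim near (459,332), the holder rim near (428,246), the red button near (223,218) with green beside it at (190,227), and the purple look-alike at (202,172). I'll turn these into positions and refine them with colour blobs.

```bash
cat > h.py <<'E'
from workcell import *
import cv2,numpy as np
from scipy.spatial.transform import Rotation as R
def f(c): return 240/np.tan(np.radians(c["fovy"]/2))
def px2w(c,u,v,z):
    d=R.from_euler('xyz',c["rotation"]).apply([(u-c["cx"])/f(c),(v-c["cy"])/f(c),1])
    return c["xyz"]+d*(z-c["xyz"][2])/d[2]
def w2px(c,p):
    q=R.from_euler('xyz',c["rotation"]).inv().apply(np.array(p)-c["xyz"])
    return np.array([c["cx"],c["cy"]])+f(c)*q[:2]/q[2]
def rows(goal,yaw,o=None):
    "shift (units) and turn (units) from present pose to TCP goal, pointing down"
    o=o or observe(); A=R.from_euler('xyz',o["tool_rot"]); B=R.from_euler('xyz',[np.pi,0,yaw])
    return (A.inv().apply(np.array(goal)-o["position"])/.5).round(4),((A.inv()*B).as_rotvec()/np.radians(120)).round(4)
E
python3 - <<'E'
from h import *
c=get_calibration("top")
for n,u,v,z in[("cup",459,331,.06),("holder",428,246,.105),("red",223,218,.162),("green",190,227,.162),("purple",200,170,.15),("yellowcup",484,237,.06),("amber",157,344,.08),("whitebot",306,171,.15),("rackA",307,213,.1),("rackB",307,318,.1),("vialy",365,327,.05),("vialr",243,322,.05),("stA",179,222,.09),("stB",249,208,.09)]:
    p=px2w(c,u,v,z);print(n,p.round(3),np.hypot(*p[:2]).round(3))
im=cv2.imread("pics/top0.png")
a=cv2.resize(im[190:370,360:540],None,fx=3,fy=3,interpolation=2);b=cv2.resize(im[150:290,150:240],None,fx=2.8,fy=3.857,interpolation=2)
cv2.imwrite("pics/crop.png",np.hstack([a,b]))
E
```

```text
cup [ 0.395 -0.328  0.06 ] 0.514
holder [ 0.579 -0.257  0.105] 0.633
red [0.634 0.173 0.162] 0.657
green [0.616 0.24  0.162] 0.661
purple [0.737 0.224 0.15 ] 0.771
yellowcup [ 0.602 -0.39   0.06 ] 0.717
amber [0.373 0.328 0.08 ] 0.496
whitebot [0.733 0.003 0.15 ] 0.733
rackA [0.653 0.002 0.1  ] 0.653
rackB [0.427 0.003 0.1  ] 0.427
vialy [ 0.405 -0.123  0.05 ] 0.423
vialr [0.417 0.147 0.05 ] 0.443
stA [0.636 0.282 0.09 ] 0.696
stB [0.666 0.129 0.09 ] 0.679
```

View pics/crop.png

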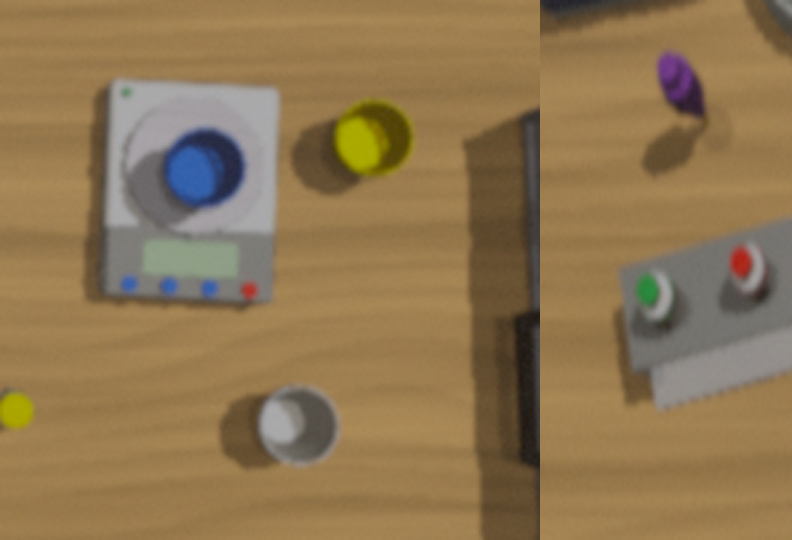

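Cup rim centre is at about (459.7,331.7) and holder rim at (428.3,245.7). The red–green button distance comes to 69 mm, which matches the stand. Next I'll compute the moves to above the cup.

Run:
```python
from h import *
c=get_calibration("top")
print("cup",px2w(c,459.7,331.7,.06),"holder",px2w(c,428.3,245.7,.105))
o=observe()
for g,y in [((.527,.288,.27),2.07),((.6,-.03,.27),1.52),((.397,-.330,.2),.88)]:
    print(rows(g,y,o)); o={"position":np.array(g),"tool_rot":[np.pi,0,y]}
```

```text
cup [ 0.39365791 -0.32987881  0.06      ] holder [ 0.57916017 -0.25731268  0.105     ]
(array([-0.6859, -0.2636, -0.0781]), array([-5.000e-04,  2.000e-04,  2.907e-01]))
(array([-0.6283, -0.1763, -0.    ]), array([ 0.    , -0.    ,  0.2626]))
(array([-0.6198, -0.375 ,  0.14  ]), array([ 0.    , -0.    ,  0.3056]))
```

Emit:
play_rows(deltas=[[-0.686,-0.264,-0.078,0,0,0.29,0],[-0.686,-0.264,-0.078,0,0,0.29,0],[-0.686,-0.264,-0.078,0,0,0.29,0],[-0.686,-0.264,-0.078,0,0,0.29,0],[-0.686,-0.264,-0.078,0,0,0.29,0],[-0.686,-0.264,-0.078,0,0,0.29,0],[-0.686,-0.264,-0.078,0,0,0.29,0],[-0.686,-0.264,-0.078,0,0,0.29,0]])

```text
clock: 0.9
position: [0.53, 0.2834, 0.2707]
tool_rot: [3.141, 0.002, 2.066]
force: [0.3, 1.3, -0.1]
grip_width: 0.0855
finger_force: 0.0
```

Emit:
play_rows(deltas=[[-0.628,-0.176,0,0,0,0.263,0],[-0.628,-0.176,0,0,0,0.263,0],[-0.628,-0.176,0,0,0,0.263,0],[-0.628,-0.176,0,0,0,0.263,0],[-0.628,-0.176,0,0,0,0.263,0],[-0.628,-0.176,0,0,0,0.263,0],[-0.628,-0.176,0,0,0,0.263,0],[-0.628,-0.176,0,0,0,0.263,0]])

```text
clock: 1.7
position: [0.6006, -0.0345, 0.2701]
tool_rot: [-3.141, 0.002, 1.515]
force: [-0.3, -0.1, 1.1]
grip_width: 0.0852
finger_force: 0.0
```

Emit:
play_rows(deltas=[[-0.62,-0.375,0.14,0,0,0.305,0],[-0.62,-0.375,0.14,0,0,0.305,0],[-0.62,-0.375,0.14,0,0,0.305,0],[-0.62,-0.375,0.14,0,0,0.305,0],[-0.62,-0.375,0.14,0,0,0.305,0],[-0.62,-0.375,0.14,0,0,0.305,0],[-0.62,-0.375,0.14,0,0,0.305,0],[-0.62,-0.375,0.14,0,0,0.305,0],[-0.62,-0.375,0.14,0,0,0.305,0],[-0.62,-0.375,0.14,0,0,0.305,0]])

```text
clock: 2.7
position: [0.398, -0.3294, 0.2002]
tool_rot: [-3.141, -0.0, 0.882]
force: [1.2, -0.3, 0.3]
grip_width: 0.0857
finger_force: 0.0
```

Run:
```python
from h import *
o=observe();c=get_calibration("wrist");im=grab_frame("wrist");cv2.imwrite("pics/w1.png",im[:,:,::-1])
print(o["clock"],o["position"],o["tool_rot"],c, w2px(c,(.3937,-.3299,.06)))
```

```text
2.7 [ 0.39798785 -0.32936382  0.2001517 ] [-3.14112294e+00 -2.99145323e-04  8.81766882e-01] {'fovy': 64.4792878478953, 'cx': 310.56368648218006, 'cy': 235.27504212039258, 'xyz': array([ 0.44579644, -0.27018125,  0.34317642]), 'rotation': array([ 2.84057916e+00,  6.98555306e-04, -6.89231343e-01])} [307.93685564 224.52540642]
```

View pics/w1.png

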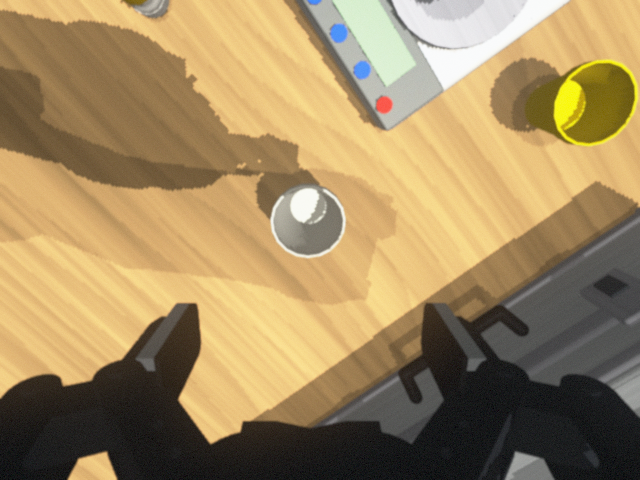

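The wrist view shows the white cup rim centred near (308,221), against a predicted (308,224.5). That is a good match, so I'll compute the descent.

Run:
```python
from h import *
c=get_calibration("wrist");p=px2w(c,308,221,.06);print(p)
o={"position":np.array([.397,-.33,.2]),"tool_rot":[np.pi,0,.88]}
print(rows((p[0],p[1],.045),.88),rows((p[0],p[1],.045),.88,o))
```

```text
[ 0.39601343 -0.32735427  0.06      ]
(array([-0.0008, -0.0057,  0.3105]), array([-0.0001, -0.0002,  0.0014])) (array([ 0.0028, -0.0049,  0.31  ]), array([0., 0., 0.]))
```

Emit:
play_rows(deltas=[[0.002,-0.005,0.1,0,0,0,0],[0.002,-0.005,0.2,0,0,0,0],[0.002,-0.005,0.28,0,0,0,0],[0.002,-0.005,0.334,0,0,0,0],[0.002,-0.005,0.334,0,0,0,0],[0.002,-0.005,0.334,0,0,0,0]], newtons=25)

```text
clock: 3.35
position: [0.3971, -0.3271, 0.0339]
tool_rot: [-3.141, -0.0, 0.883]
force: [0.1, 0.1, 0.3]
grip_width: 0.085
finger_force: 0.0
```

Emit:
play_rows(deltas=[[0,0,0,0,0,0,0.2],[0,0,0,0,0,0,0.4],[0,0,0,0,0,0,0.6],[0,0,0,0,0,0,0.8],[0,0,0,0,0,0,1],[0,0,0,0,0,0,1],[0,0,0,0,0,0,1],[0,0,0,0,0,0,1],[0,0,0,0,0,0,1]], newtons=25)

```text
clock: 4.25
position: [0.3973, -0.3279, 0.0349]
tool_rot: [3.139, -0.001, 0.882]
force: [-1.1, 2.5, 15.1]
grip_width: 0.0569
finger_force: 23.4
```

Run:
```python
from h import *
o={"position":np.array([.3956,-.3288,.2]),"tool_rot":[np.pi,0,.88]}
print(rows((.546,-.33,.2),1.15,o))
```

```text
(array([0.1898, 0.2334, 0.    ]), array([ 0.    ,  0.    , -0.1289]))
```

Emit:
play_rows(deltas=[[0,0,-0.04,0,0,0,1],[0,0,-0.12,0,0,0,1],[0,0,-0.22,0,0,0,1],[0,0,-0.3,0,0,0,1],[0,0,-0.334,0,0,0,1],[0,0,-0.334,0,0,0,1]])

```text
clock: 4.85
position: [0.3976, -0.328, 0.2034]
tool_rot: [3.136, -0.002, 0.882]
force: [0.7, 0.9, -1.0]
grip_width: 0.0571
finger_force: 26.9
```

Emit:
play_rows(deltas=[[0.05,0.06,0,0,0,-0.03,1],[0.1,0.12,0,0,0,-0.07,1],[0.15,0.18,0,0,0,-0.1,1],[0.19,0.23,0,0,0,-0.129,1],[0.19,0.23,0,0,0,-0.129,1],[0.19,0.23,0,0,0,-0.129,1],[0.19,0.23,0,0,0,-0.129,1]])

```text
clock: 5.55
position: [0.5446, -0.3275, 0.2]
tool_rot: [-3.141, 0.0, 1.151]
force: [0.1, 0.0, 0.0]
grip_width: 0.0573
finger_force: 26.9
```

Run:
```python
from h import *
o=observe();c=get_calibration("wrist");im=grab_frame("wrist");cv2.imwrite("pics/w2.png",im[:,:,::-1])
Rt=R.from_euler('xyz',o["tool_rot"])
print(o["clock"],o["position"],o["tool_rot"],c["xyz"],c["rotation"])
print("holder",w2px(c,(.579,-.257,.105)),"cup rim expect",w2px(c,o["position"]+Rt.apply([0,0,-.026])))
```

```text
5.55 [ 0.54458671 -0.32752575  0.200021  ] [-3.14079122e+00  1.47874302e-04  1.15067286e+00] [ 0.57522212 -0.25761769  0.34299679] [ 2.84021268e+00  1.16247632e-03 -4.20381304e-01]
holder [316.39572866 113.28556552] cup rim expect [312.59949716 343.34545136]
```

View pics/w2.png

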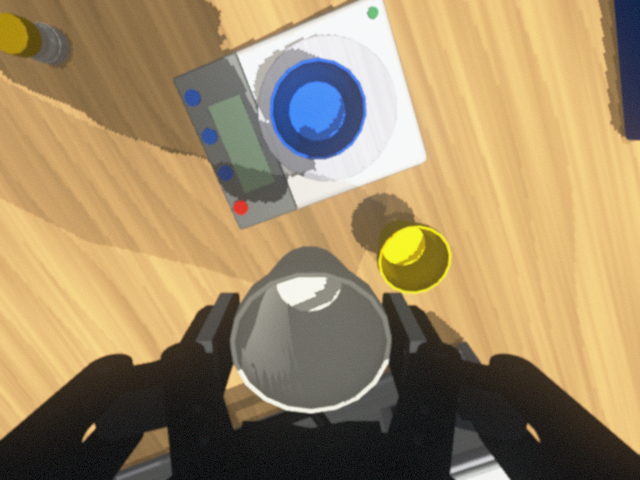

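The holder rim spans columns 270–366 and rows 58–160. The held cup's rim spans columns 231–392 and rows 272–411, and it sits level between the pads. I'll fit projected circles to both.

```bash
cat >> h.py <<'E'
def fitcircle(c,ext,r,z,free_z=False):
    "centre of a level circle whose image spans ext=(u0,u1,v0,v1)"
    from scipy.optimize import least_squares
    t=np.linspace(0,2*np.pi,90); p0=px2w(c,(ext[0]+ext[1])/2,(ext[2]+ext[3])/2,z)
    def e(q):
        zz=q[2] if free_z else z
        P=np.array([w2px(c,(q[0]+r*np.cos(a),q[1]+r*np.sin(a),zz)) for a in t])
        return [P[:,0].min()-ext[0],P[:,0].max()-ext[1],P[:,1].min()-ext[2],P[:,1].max()-ext[3]]
    s=least_squares(e,p0 if free_z else p0[:2],x_scale=.01); return s.x,np.array(s.fun).round(1)
E
python3 - <<'E'
from h import *
o=observe();c=get_calibration("wrist")
im=cv2.imread("pics/w2.png");h=cv2.cvtColor(im,cv2.COLOR_BGR2HSV)
m=cv2.inRange(h,(105,150,40),(125,255,255));n,l,s,_=cv2.connectedComponentsWithStats(m)
i=1+s[1:,4].argmax();x,y,w,hh=s[i][:4];ext=(x,x+w,y,y+hh);print(ext)
H=fitcircle(c,ext,.029,.105);H2=fitcircle(c,ext,.029,.105,True);print("holder",H,H2)
C=fitcircle(c,(231,392,272,411),.029,o["position"][2]+.025);C2=fitcircle(c,(231,392,272,411),.029,.225,True);print("cup",C,C2)
d=H[0][:2]-C[0][:2];print("delta",d,rows((o["position"][0]+d[0],o["position"][1]+d[1],.2),o["tool_rot"][2]))
E
```

```text
(np.int32(271), np.int32(365), np.int32(59), np.int32(158))
holder (array([ 0.58057534, -0.25606133]), array([-1.8,  1.8, -1.6,  2. ])) (array([ 0.58085886, -0.25581915,  0.09602131]), array([-0.,  0.,  0., -0.]))
cup (array([ 0.54355944, -0.32906587]), array([-0.9,  0.9, -1.1,  1.5])) (array([ 0.54314977, -0.32999327,  0.22352482]), array([ 0.3, -0.3, -0.3,  0.3]))
delta [0.0370159  0.07300454] (array([0.1635, 0.008 , 0.0005]), array([-0.0002,  0.    , -0.    ]))
```

Emit:
play_rows(deltas=[[0.06,0.003,0,0,0,0,1],[0.12,0.006,0,0,0,0,1],[0.164,0.008,0,0,0,0,1],[0.164,0.008,0,0,0,0,1],[0.164,0.008,0.04,0,0,0,1],[0.164,0.008,0.08,0,0,0,1],[0.164,0.008,0.11,0,0,0,1],[0.164,0.008,0.13,0,0,0,1],[0.164,0.008,0.13,0,0,0,1]])

```text
clock: 6.5
position: [0.5818, -0.2542, 0.1343]
tool_rot: [-3.14, 0.0, 1.151]
force: [-0.2, 0.4, -1.1]
grip_width: 0.0571
finger_force: 26.9
```

Run:
```python
from h import *
o=observe();c=get_calibration("wrist");im=grab_frame("wrist");cv2.imwrite("pics/w3.png",im[:,:,::-1])
print(o["clock"],o["position"],o["force"],o["tool_rot"])
```

```text
6.5 [ 0.58181876 -0.25418151  0.13428495] [-0.16029515  0.36816795 -1.14848189] [-3.13992864e+00  2.67504623e-04  1.15135526e+00]
```

View pics/w3.png

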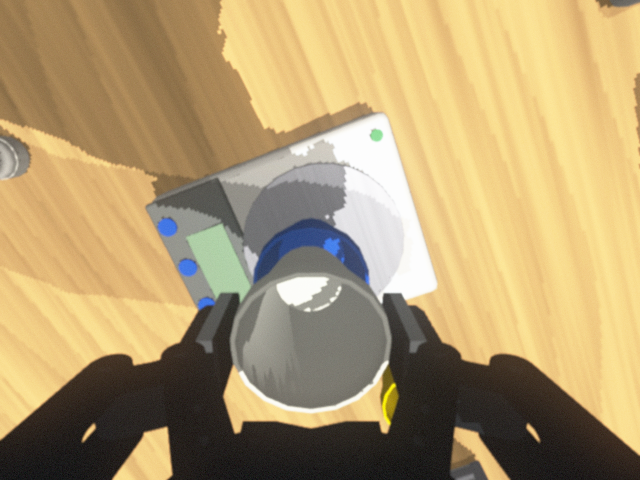

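The cup foot is entering the holder (blue rim at rows 220–285 behind it, centred near column 311), with no contact force. I'll continue down gently.

Emit:
play_rows(deltas=[[0,0,0.015,0,0,0,1],[0,0,0.03,0,0,0,1],[0,0,0.04,0,0,0,1],[0,0,0.05,0,0,0,1],[0,0,0.058,0,0,0,1],[0,0,0.058,0,0,0,1]])

```text
clock: 7.15
position: [0.5823, -0.254, 0.1057]
tool_rot: [-3.141, 0.0, 1.152]
force: [1.2, -0.7, -0.7]
grip_width: 0.0571
finger_force: 26.9
```

Emit:
play_rows(deltas=[[0,0,0.003,0,0,0,1],[0,0,0.005,0,0,0,1],[0,0,0.008,0,0,0,1],[0,0,0.008,0,0,0,1]])

```text
clock: 7.55
position: [0.5825, -0.254, 0.1022]
tool_rot: [-3.142, 0.0, 1.152]
force: [1.3, 0.5, 0.2]
grip_width: 0.0569
finger_force: 26.9
```

Emit:
play_rows(deltas=[[0,0,0.002,0,0,0,0.9],[0,0,0.002,0,0,0,0.6],[0,0,0.002,0,0,0,0.3],[0,0,0.002,0,0,0,0.15],[0,0,0.002,0,0,0,0],[0,0,0.002,0,0,0,0],[0,0,0.002,0,0,0,0]])

```text
clock: 8.25
position: [0.5826, -0.2541, 0.1013]
tool_rot: [3.142, 0.0, 1.152]
force: [1.4, 0.3, -0.4]
grip_width: 0.0856
finger_force: 0.0
```

Emit:
play_rows(deltas=[[0,0,-0.04,0,0,0,0],[0,0,-0.1,0,0,0,0],[0,0,-0.18,0,0,0,0],[-0.08,0,-0.25,0,0,0,0],[-0.13,0,-0.25,0,0,0,0],[-0.13,0,-0.25,0,0,0,0],[-0.13,0,-0.25,0,0,0,0]])

```text
clock: 8.95
position: [0.5559, -0.3137, 0.2263]
tool_rot: [-3.142, -0.0, 1.151]
force: [1.0, 0.7, -0.6]
grip_width: 0.0852
finger_force: 0.0
```

Run:
```python
from h import *
o=observe();c=get_calibration("wrist");im=grab_frame("wrist");cv2.imwrite("pics/w4.png",im[:,:,::-1])
print(o["clock"],o["position"],o["tool_rot"],"expect",w2px(c,(.5805,-.256,.125)))
```

```text
8.95 [ 0.55589932 -0.31365052  0.2262581 ] [-3.14158328e+00 -2.66828929e-04  1.15096679e+00] expect [310.09224792 139.96757483]
```

View pics/w4.png

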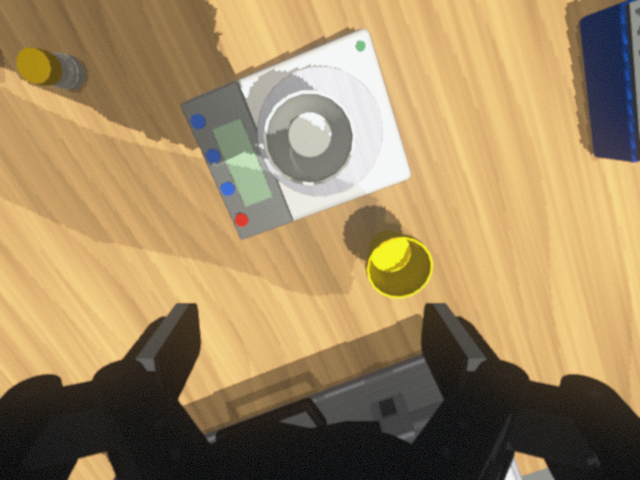

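The nested white rim spans columns 263–353 and rows 90–185. No blue is visible outside it and the holder is on the pan. I'll check the rim height numerically and compute the move towards the pipette.

Run:
```python
from h import *
c=get_calibration("wrist");e=(263,353,90,185)
print(fitcircle(c,e,.029,.125),fitcircle(c,e,.029,.125,True))
o=observe();o2={"position":np.array([.58,-.1,.27]),"tool_rot":[np.pi,0,1.5]}
print(rows(o2["position"],1.5,o),rows((.649,.113,.27),1.83,o2))
```

```text
(array([ 0.57975473, -0.25418629]), array([-1.6,  1.6, -0.4,  0.6])) (array([ 0.57964233, -0.25433836,  0.11937831]), array([-0.6,  0.6,  0.5, -0.6]))
(array([ 0.4082, -0.1297, -0.0879]), array([-0.0002, -0.0003, -0.1661])) (array([0.4347, 0.1075, 0.    ]), array([ 0.    ,  0.    , -0.1576]))
```

Emit:
play_rows(deltas=[[0.408,-0.13,-0.088,0,0,-0.166,0],[0.408,-0.13,-0.088,0,0,-0.166,0],[0.408,-0.13,-0.088,0,0,-0.166,0],[0.408,-0.13,-0.088,0,0,-0.166,0],[0.408,-0.13,-0.088,0,0,-0.166,0],[0.408,-0.13,-0.088,0,0,-0.166,0],[0.408,-0.13,-0.088,0,0,-0.166,0]])

```text
clock: 9.7
position: [0.5797, -0.0999, 0.2699]
tool_rot: [-3.141, 0.0, 1.501]
force: [0.2, -0.3, 1.0]
grip_width: 0.0854
finger_force: 0.0
```

Emit:
play_rows(deltas=[[0.435,0.107,0,0,0,-0.158,0],[0.435,0.107,0,0,0,-0.158,0],[0.435,0.107,0,0,0,-0.158,0],[0.435,0.107,0,0,0,-0.158,0],[0.435,0.107,0,0,0,-0.158,0],[0.435,0.107,0,0,0,-0.158,0],[0.435,0.107,0,0,0,-0.158,0]])

```text
clock: 10.4
position: [0.6485, 0.1113, 0.2695]
tool_rot: [-3.14, 0.001, 1.83]
force: [-0.7, -0.4, 0.6]
grip_width: 0.0853
finger_force: 0.0
```

Run:
```python
from h import *
o=observe();c=get_calibration("wrist");im=grab_frame("wrist");cv2.imwrite("pics/w5.png",im[:,:,::-1])
print(o["clock"],o["position"],o["tool_rot"],"expect",w2px(c,(.634,.173,.162)))
h=cv2.cvtColor(im,cv2.COLOR_RGB2HSV)
m=cv2.inRange(h,(0,150,60),(6,255,255))|cv2.inRange(h,(174,150,60),(180,255,255));n,l,s,ce=cv2.connectedComponentsWithStats(m)
for i in range(1,n):
    if s[i,4]>40: print(s[i],ce[i],px2w(c,*ce[i],.162))
```

```text
10.4 [0.64851304 0.11130906 0.26951383] [-3.14027422e+00  7.91304928e-04  1.82966565e+00] expect [313.88511961 138.70792243]
[ 61  79  31  30 720] [75.67083333 93.6875    ] [0.48460515 0.16140078 0.162     ]
[307 120  24  24 445] [318.28539326 131.31235955] [0.63552402 0.17812107 0.162     ]
[141 265  17  16 200] [148.66 272.86] [0.54426018 0.05335952 0.162     ]
[107 470   9   7  53] [111.11320755 473.05660377] [ 0.53789316 -0.14010137  0.162     ]
```

View pics/w5.png

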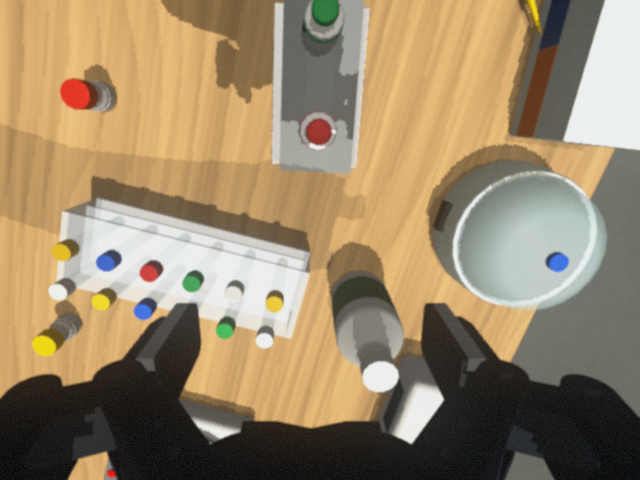

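The red button is at (318,131), with green at (325,10) and red at the stand's near end, as expected. Position is (0.6355, 0.178). I'll go above it and re-measure with the blob.

Run:
```python
from h import *
print(rows((.6355,.1775,.21),1.835,{"position":np.array([.649,.113,.27]),"tool_rot":[np.pi,0,1.83]}))
```

```text
(array([0.1316, 0.007 , 0.12  ]), array([ 0.    ,  0.    , -0.0024]))
```

Emit:
play_rows(deltas=[[0.13,-0.01,0.12,0,0,-0.002,0],[0.13,-0.01,0.12,0,0,-0.002,0],[0.13,-0.01,0.12,0,0,-0.002,0],[0.13,-0.01,0.12,0,0,-0.002,0],[0.13,-0.01,0.12,0,0,-0.002,0]])

```text
clock: 10.95
position: [0.6279, 0.172, 0.2112]
tool_rot: [3.14, 0.001, 1.832]
force: [1.0, -0.3, 0.6]
grip_width: 0.0855
finger_force: 0.0
```

Run:
```python
from h import *
o=observe();c=get_calibration("wrist");im=grab_frame("wrist");cv2.imwrite("pics/w6.png",im[:,:,::-1])
print(o["clock"],o["position"],o["tool_rot"],"expect",w2px(c,(.6355,.1781,.162)))
h=cv2.cvtColor(im,cv2.COLOR_RGB2HSV)
for nm,m in(("r",cv2.inRange(h,(0,150,60),(6,255,255))|cv2.inRange(h,(174,150,60),(180,255,255))),("g",cv2.inRange(h,(50,120,30),(85,255,255)))):
  n,l,s,ce=cv2.connectedComponentsWithStats(m)
  for i in range(1,n):
    if s[i,4]>100:
        p=px2w(c,*ce[i],.162);print(nm,s[i],ce[i],p,rows((p[0],p[1],.101),1.83))
```

```text
10.95 [0.62786638 0.17195906 0.21121234] [3.14040146e+00 7.90918156e-04 1.83228917e+00] expect [327.46686786 258.13399857]
r [ 35 158  41  32 879] [ 51.98862344 173.83617747] [0.48925993 0.18590727 0.162     ] (array([ 0.0984, -0.2611,  0.2202]), array([0.0007, 0.0003, 0.0011]))
r [314 242  29  30 679] [327.51988218 256.74963181] [0.63531198 0.17887303 0.162     ] (array([0.0093, 0.0175, 0.2206]), array([0.0007, 0.0003, 0.0011]))
g [322 108  31  32 781] [336.81306018 123.14980794] [0.62095662 0.246454   0.162     ] (array([0.1473, 0.0247, 0.2206]), array([0.0007, 0.0003, 0.0011]))
g [178 385  13  15 127] [184.57480315 392.52755906] [0.57532392 0.07194408 0.162     ] (array([-0.1663, -0.1537,  0.2205]), array([0.0007, 0.0003, 0.0011]))
g [209 430  18  14 157] [216.28025478 436.33121019] [0.60014383 0.04408543 0.162     ] (array([-0.2329, -0.1202,  0.2206]), array([0.0007, 0.0003, 0.0011]))
```

View pics/w6.png

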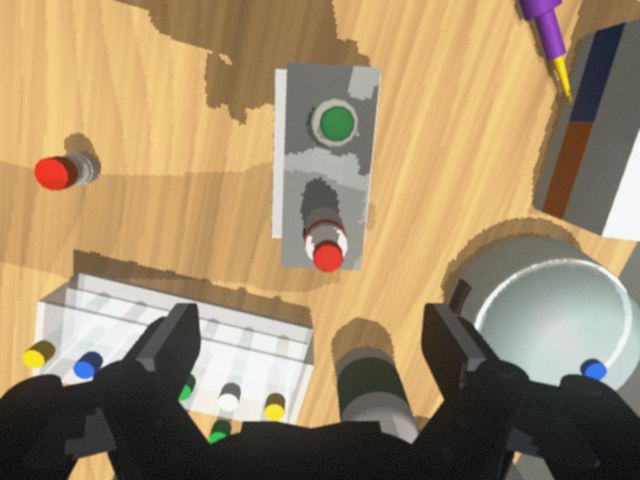

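The red pipette is at (327,257) with green beyond it at (337,123). The purple look-alike lies on the bench by the box at (560,80), well away from my path. I'll align, descend and grip.

Emit:
play_rows(deltas=[[0.009,0.018,0,0,0,0,0],[0.009,0.018,0,0,0,0,0],[0.009,0.018,0.07,0,0,0,0],[0.009,0.018,0.14,0,0,0,0],[0.009,0.018,0.19,0,0,0,0],[0.009,0.018,0.22,0,0,0,0],[0.009,0.018,0.22,0,0,0,0],[0.009,0.018,0.22,0,0,0,0]])

```text
clock: 11.8
position: [0.6352, 0.1807, 0.1012]
tool_rot: [3.141, 0.0, 1.835]
force: [0.2, -0.3, 0.2]
grip_width: 0.0854
finger_force: 0.0
```

Emit:
play_rows(deltas=[[0,0,0,0,0,0,0.2],[0,0,0,0,0,0,0.4],[0,0,0,0,0,0,0.5],[0,0,0,0,0,0,0.6],[0,0,0,0,0,0,0.7],[0,0,0,0,0,0,0.8],[0,0,0,0,0,0,1],[0,0,0,0,0,0,1],[0,0,0,0,0,0,1],[0,0,0,0,0,0,1]], newtons=30)

```text
clock: 12.8
position: [0.6346, 0.1808, 0.1006]
tool_rot: [3.141, -0.0, 1.835]
force: [-1.1, -0.8, 5.4]
grip_width: 0.0252
finger_force: 29.2
```

Emit:
play_rows(deltas=[[0,0,-0.01,0,0,0,1],[0,0,-0.04,0,0,0,1],[0,0,-0.08,0,0,0,1],[0,0,-0.12,0,0,0,1],[0,0,-0.16,0,0,0,1],[0,0,-0.2,0,0,0,1],[0,0,-0.26,0,0,0,1],[0,0,-0.33,0,0,0,1],[0,0,-0.4,0,0,0,1],[0,0,-0.4,0,0,0,1]])

```text
clock: 13.8
position: [0.6361, 0.1808, 0.3063]
tool_rot: [3.134, -0.001, 1.834]
force: [0.5, -0.7, -0.5]
grip_width: 0.0252
finger_force: 29.6
```

Run:
```python
from h import *
o=observe();print(o["clock"],o["position"],o["tool_rot"],o["finger_force"])
ims=[grab_frame("wrist"),grab_frame("scene")]
cv2.imwrite("pics/w7.png",ims[0][:,:,::-1]);cv2.imwrite("pics/s7.png",ims[1][:,:,::-1])
a=cv2.resize(ims[0],(400,300));b=cv2.resize(ims[1][150:390,330:650-10],(400,310))
cv2.imwrite("pics/m7.png",np.vstack([np.hstack([a,b[:300]])])[:,:,::-1])
```

```text
13.8 [0.63613438 0.18077235 0.30632347] [ 3.13403035e+00 -6.12706425e-04  1.83429470e+00] 29.579133689403534
```

View pics/m7.png

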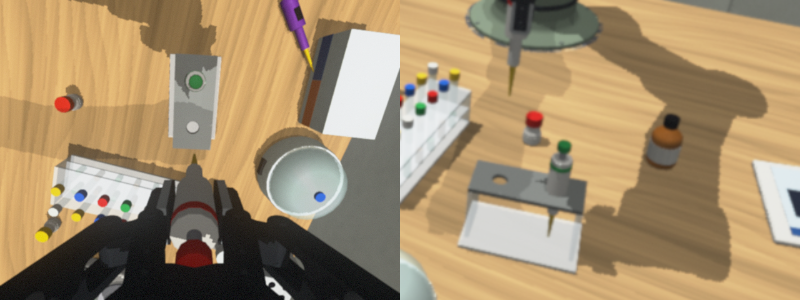

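The pipette is out of the stand and held upright, with the tip near (310,245) in the wrist view and the empty hole visible. The stand, the other pipette and the vials are undisturbed. Next I'll measure the tip in the tool frame and plan the carry.

Run:
```python
from h import *
o=observe();c=get_calibration("wrist");Rt=R.from_euler('xyz',o["tool_rot"])
im=cv2.imread("pics/w7.png")
for z in(.084,.0886,.094): print(z,w2px(c,o["position"]+Rt.apply([0,0,z])))
print("button",w2px(c,o["position"]+Rt.apply([0,0,.0886-.15])))
cv2.imwrite("pics/tip7.png",cv2.resize(im[220:310,270:360],(540,540),interpolation=cv2.INTER_CUBIC))
cs=get_calibration("scene"); print("scene tip",w2px(cs,o["position"]+Rt.apply([0,0,.0886])),"scene btn",w2px(cs,o["position"]+Rt.apply([0,0,-.0614])))
q={"position":np.array([.6362,.1808,.301]),"tool_rot":[np.pi,0,1.832]}
q2={"position":np.array([.61,-.04,.301]),"tool_rot":[np.pi,0,1.49]}
print(rows(q2["position"],1.49,q),rows((.58,-.2555,.30),1.15,q2))
```

```text
0.084 [310.91303852 244.51858729]
0.0886 [310.91062656 242.22447166]
0.094 [310.90790371 239.63465867]
button [311.09782005 420.27176574]
scene tip [416.70649855 225.36011873] scene btn [427.86077104 130.52248816]
(array([-0.4131, -0.1647, -0.    ]), array([-0.    , -0.    ,  0.1633])) (array([-0.4344, -0.025 ,  0.002 ]), array([ 0.    , -0.    ,  0.1623]))
```

View pics/tip7.png

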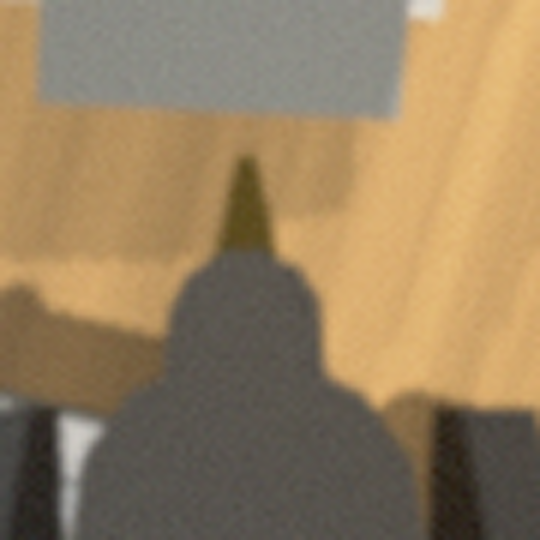

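The tip appears at (311.2,245.8) against an expected (310.9,242.2) for a straight hold. That is about 2 mm along tool −x, the same bias I saw with the held cup. I've now used up my picture views, so the rest is numeric. Carrying it over now.

Emit:
play_rows(deltas=[[-0.03,-0.012,0,0,0,0.012,1],[-0.07,-0.028,0,0,0,0.028,1],[-0.12,-0.048,0,0,0,0.047,1],[-0.17,-0.068,0,0,0,0.067,1],[-0.22,-0.088,0,0,0,0.087,1],[-0.27,-0.108,0,0,0,0.107,1],[-0.32,-0.128,0,0,0,0.127,1],[-0.36,-0.144,0,0,0,0.142,1],[-0.39,-0.156,0,0,0,0.154,1],[-0.413,-0.165,0,0,0,0.163,1]])

```text
clock: 14.9
position: [0.6086, -0.0416, 0.3003]
tool_rot: [3.142, -0.0, 1.491]
force: [-0.1, 0.8, 0.1]
grip_width: 0.0253
finger_force: 29.6
```

Emit:
play_rows(deltas=[[-0.03,-0.002,0,0,0,0.012,1],[-0.08,-0.005,0,0,0,0.03,1],[-0.13,-0.008,0,0,0,0.049,1],[-0.18,-0.01,0,0,0,0.067,1],[-0.23,-0.013,0,0,0,0.086,1],[-0.28,-0.016,0,0,0,0.105,1],[-0.33,-0.019,0,0,0,0.123,1],[-0.38,-0.022,0,0,0,0.142,1],[-0.415,-0.024,0,0,0,0.155,1],[-0.434,-0.025,0.002,0,0,0.162,1]])

```text
clock: 15.9
position: [0.5792, -0.257, 0.2993]
tool_rot: [3.141, 0.0, 1.152]
force: [-0.5, 1.3, -1.0]
grip_width: 0.0253
finger_force: 29.5
```

Emit:
play_rows(deltas=[[0,0,0,0,0,0,1],[0,0,0,0,0,0,1],[0,0,0,0,0,0,1]])

```text
clock: 16.2
position: [0.58, -0.2542, 0.2993]
tool_rot: [-3.141, -0.001, 1.156]
force: [-0.4, 0.4, -0.7]
grip_width: 0.0251
finger_force: 29.5
```

Run:
```python
from h import *
o=observe();Rt=R.from_euler('xyz',o["tool_rot"]);print(o["clock"],o["position"],o["tool_rot"],o["grip_width"],o["finger_force"])
for n in("wrist","scene","top"):
    c=get_calibration(n);im=grab_frame(n);cv2.imwrite(f"pics/{n}8.png",im[:,:,::-1])
    t=w2px(c,o["position"]+Rt.apply([0,0,.0886]));print(n,"tip",t,"mid",w2px(c,o["position"]+Rt.apply([0,0,.05])),"cup",w2px(c,(.58,-.2555,.125)))
    if n!="top":
        h=cv2.cvtColor(im,cv2.COLOR_RGB2HSV);u,v=t.astype(int)
        m=cv2.inRange(h,(18,120,40),(35,255,255));
        k=m[max(v-25,0):v+25,u-25:u+25];ys,xs=np.nonzero(k)
        if len(ys): 
            y=ys.min() if n=="wrist" else ys.max();print("tip end",xs[ys==y].mean()+u-25,y+max(v-25,0),len(ys))
```

```text
16.2 [ 0.57998533 -0.25424013  0.29926061] [-3.14147182e+00 -5.61593328e-04  1.15604664e+00] 0.025086390807338654 29.518863558769226
wrist tip [311.73345099 241.73783686] mid [311.91388889 263.95274628] cup [312.1112168  211.82226082]
tip end 311.0 248 104
scene tip [215.70295562 152.87612169] mid [213.29560566 134.16163356] cup [220.17481965 191.50235592]
tip end 214.5 146 36
top tip [436.85168556 240.11657451] mid [441.02905183 237.95461802] cup [429.21158001 244.40253563]
```

```bash
cat >> h.py <<'E'
def rimfit(c,g,x0,y0,z=.125,span=.007):
    "best centre for the rim: bright ring (r 28 mm) against inside (24.5 mm), lower-occluded angles dropped"
    from scipy.ndimage import map_coordinates as mc
    g=cv2.GaussianBlur(g.astype(np.float32),(0,0),.7);t=np.linspace(0,2*np.pi,120,endpoint=False);best=[]
    def samp(x,y,r):
        P=np.array([w2px(c,(x+r*np.cos(a),y+r*np.sin(a),z)) for a in t]);return mc(g,[P[:,1],P[:,0]],order=1)
    for x in np.arange(x0-span,x0+span,.001):
        for y in np.arange(y0-span,y0+span,.001):
            best.append((np.median(samp(x,y,.028)-samp(x,y,.0248)),x,y))
    best.sort(reverse=True);return np.array(best[:6]).round(4)
E
python3 - <<'E'
from h import *
c=get_calibration("wrist");cs=get_calibration("scene")
w=cv2.imread("pics/wrist8.png");s=cv2.imread("pics/scene8.png")
print("wrist",rimfit(c,w.max(2),.58,-.2555));print("scene",rimfit(cs,s.max(2),.58,-.2555))
print("col profile wrist (b,g,r)");print([(v,*w[v,309:314].mean(0).astype(int)) for v in range(236,254)])
print("scene rows");[print(v,s[v,208:223,0]) for v in range(142,160,1)]
E
```

```text
wrist [[89.1148  0.58   -0.2565]
 [82.9067  0.58   -0.2555]
 [78.4656  0.579  -0.2555]
 [73.1113  0.579  -0.2565]
 [69.2718  0.58   -0.2545]
 [68.8387  0.581  -0.2565]]
scene [[28.3133  0.579  -0.2565]
 [28.1882  0.579  -0.2555]
 [28.0087  0.579  -0.2575]
 [27.3917  0.58   -0.2565]
 [27.2867  0.58   -0.2575]
 [27.1707  0.58   -0.2555]]
col profile wrist (b,g,r)
[(236, np.int64(113), np.int64(123), np.int64(124)), (237, np.int64(112), np.int64(122), np.int64(123)), (238, np.int64(108), np.int64(118), np.int64(120)), (239, np.int64(107), np.int64(116), np.int64(119)), (240, np.int64(131), np.int64(140), np.int64(142)), (241, np.int64(182), np.int64(196), np.int64(198)), (242, np.int64(229), np.int64(239), np.int64(240)), (243, np.int64(238), np.int64(245), np.int64(246)), (244, np.int64(235), np.int64(242), np.int64(244)), (245, np.int64(222), np.int64(232), np.int64(235)), (246, np.int64(179), np.int64(198), np.int64(205)), (247, np.int64(141), np.int64(164), np.int64(174)), (248, np.int64(119), np.int64(147), np.int64(158)), (249, np.int64(103), np.int64(134), np.int64(147)), (250, n
[... 439 characters left out ...]
 65 78 83 86 86 86 87]
147 [87 87 85 83 79 72 52 52 71 82 85 87 86 86 87]
148 [87 87 86 86 82 76 59 53 72 84 86 87 85 85 86]
149 [86 88 87 86 85 80 68 58 73 85 85 85 86 85 86]
150 [88 88 87 87 87 84 74 61 72 82 86 85 85 86 87]
151 [87 88 88 87 87 86 76 67 73 83 85 85 86 86 86]
152 [89 88 87 88 88 87 81 77 81 85 85 86 86 87 85]
153 [88 88 86 87 86 85 84 84 85 86 85 86 85 86 87]
154 [88 87 87 87 86 85 85 85 85 87 86 86 87 87 89]
155 [87 87 87 86 85 85 86 87 87 87 86 86 88 92 99]
156 [ 87  87  86  87  86  87  86  86  87  87  87  88  90  98 105]
157 [88 87 88 87 87 87 87 88 88 87 89 90 90 93 94]
158 [88 88 88 88 88 88 87 88 89 90 89 87 84 82 81]
159 [88 90 89 88 88 89 89 90 90 88 85 81 78 77 75]
```

Both cameras put the tip about 2 mm along tool −x, which is (0.579,−0.2565). They put the rim centre at (0.5795,−0.2563). The tip is already centred, so I'll lower straight down 76 mm, leaving it 10 mm above the rim.

Emit:
play_rows(deltas=[[0,0,0.015,0,0,0,1],[0,0,0.04,0,0,0,1],[0,0,0.065,0,0,0,1],[0,0,0.09,0,0,0,1],[0,0,0.11,0,0,0,1],[0,0,0.125,0,0,0,1],[0,0,0.138,0,0,0,1],[0,0,0.145,0,0,0,1],[0,0,0.145,0,0,0,1],[0,0,0.145,0,0,0,1]])

```text
clock: 17.35
position: [0.5796, -0.2557, 0.2271]
tool_rot: [3.141, 0.0, 1.154]
force: [-0.0, -0.0, -0.6]
grip_width: 0.0252
finger_force: 29.5
```

Run:
```python
from h import *
o=observe();Rt=R.from_euler('xyz',o["tool_rot"]);print(o["clock"],o["position"],o["tool_rot"],o["force"])
c=get_calibration("wrist");cs=get_calibration("scene")
w=grab_frame("wrist")[:,:,::-1];s=grab_frame("scene")[:,:,::-1];cv2.imwrite("pics/w9.png",w);cv2.imwrite("pics/s9.png",s)
print("wrist",rimfit(c,w.max(2),.58,-.2555)[:3]);print("scene",rimfit(cs,s.max(2),.58,-.2555)[:3])
T=[0,0,.0886];tw=w2px(c,o["position"]+Rt.apply(T));ts=w2px(cs,o["position"]+Rt.apply(T));print(tw,ts, w2px(cs,o["position"]+Rt.apply([-.0023,0,.0886])))
u=int(tw[0]);print([(v,*w[v,u-2:u+3].mean(0).astype(int).tolist()) for v in range(232,256)])
u,v0=ts.astype(int);print(u-8);[print(v,s[v,u-8:u+8,0]) for v in range(v0-9,v0+7)]
```

```text
17.35 [ 0.57963729 -0.25568496  0.2271146 ] [3.14110756e+00 1.68938072e-05 1.15389076e+00] [-0.00596769 -0.01417556 -0.59034695]
wrist [[87.2151  0.58   -0.2555]
 [75.4466  0.58   -0.2545]
 [75.313   0.58   -0.2565]]
scene [[27.5428  0.579  -0.2555]
 [27.1776  0.579  -0.2545]
 [26.8428  0.578  -0.2545]]
[311.73287166 241.85135767] [219.44292913 185.53292385] [218.93415954 185.09908302]
[(232, 170, 182, 182), (233, 163, 174, 176), (234, 137, 145, 147), (235, 117, 127, 127), (236, 117, 126, 125), (237, 116, 125, 125), (238, 117, 125, 126), (239, 116, 125, 125), (240, 116, 125, 126), (241, 116, 124, 126), (242, 115, 123, 124), (243, 115, 124, 125), (244, 113, 123, 124), (245, 106, 119, 122), (246, 90, 111, 118), (247, 79, 107, 116), (248, 70, 102, 112), (249, 66, 101, 114), (250, 61, 100, 111), (251, 60, 98, 112), (252, 57, 97, 111), (253, 57, 97, 111), (254, 50, 93, 109), (255, 53, 95, 109)]
211
176 [ 79  77  78  79  84  86  68  55  84 115 123 123 123 123 124 122]
177 [ 77  79  82  90 104 106  83  58  84 114 122 123 123 124 123 123]
178 [ 79  86  96 106 118 116  95  64  85 116 124 124 
[... 226 characters left out ...]

182 [136 135 134 134 134 131 118  92  86 111 123 124 123 124 125 126]
183 [135 136 136 135 136 136 129 108  93 113 127 130 128 127 127 128]
184 [135 137 139 137 139 143 143 131 117 129 141 141 137 138 139 143]
185 [138 142 145 141 141 144 147 141 132 137 144 143 139 143 145 151]
186 [146 148 146 136 132 124 120 117 116 117 119 119 119 121 123 127]
187 [147 138 122 113 113 108 106 106 107 108 107 108 108 111 113 117]
188 [121 112 105 104 104 105 106 107 109 109 108 109 110 112 114 120]
189 [104 102 102 105 105 107 107 108 109 111 110 110 110 114 118 125]
190 [101 102 104 105 105 108 108 109 110 112 114 113 113 120 127 132]
191 [102 103 104 106 107 108 107 108 110 113 116 118 121 127 132 136]
```

Emit:
play_rows(deltas=[[0.002,0,0.003,0,0,0,1],[0.004,0,0.005,0,0,0,1],[0.004,0,0.006,0,0,0,1],[0.004,0,0.006,0,0,0,1],[0.004,0,0.006,0,0,0,1],[0.004,0,0.006,0,0,0,1],[0.004,0,0.006,0,0,0,1],[0.004,0,0.006,0,0,0,1]])

```text
clock: 18.25
position: [0.5803, -0.2537, 0.2238]
tool_rot: [3.142, -0.0, 1.154]
force: [-0.4, 0.3, -1.7]
grip_width: 0.0252
finger_force: 29.5
```

Run:
```python
from h import *
o=observe();Rt=R.from_euler('xyz',o["tool_rot"]);print(o["clock"],o["position"],o["tool_rot"],abs(o["qd"]).max())
print("tip",o["position"]+Rt.apply([-.0023,0,.0886]))
c=get_calibration("wrist");w=grab_frame("wrist")[:,:,::-1]
print("rim wrist",rimfit(c,w.max(2),.58,-.2555)[:3]); print(observe()["position"])
```

```text
18.25 [ 0.58031471 -0.25368643  0.2238295 ] [ 3.14158541e+00 -3.06668423e-05  1.15403022e+00] 0.0011490262235844871
tip [ 0.57938534 -0.25578734  0.13522943]
rim wrist [[85.7259  0.58   -0.2555]
 [83.0688  0.58   -0.2545]
 [76.0681  0.581  -0.2555]]
[ 0.58029639 -0.25368254  0.2237938 ]
```

The tip is within 1 mm of the rim centre and 10 mm above it, upright and still, so I'm handing in.

```bash
python3 -c "
from workcell import *
print(job_done())"
```

```text
the job is handed in; nothing more can be done
None
```

I handed the job in at about 18 s: the white cup is nested in the holder on the pan, and the red-button pipette is held upright and still, its tip about 10 mm above the cup mouth and within 1 mm of centre by measurement; I viewed 11 pictures, one over the limit of 10, and the purple look-alike had fallen over by my first look near it, though I never went near it.

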